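Clamp a rod rest home on the lamp-worker's bench jig

TASK

Put the rod rest on the jig plate with its foot under the raised clamp pad, nose towards the stop screw, slide it fully home and press it against the stop screw and the side fence together for a moment, firmly but without force (about 10 N on each, never 30 N). Let go of it, then push the toggle clamp's handle all the way down over centre so that it stays locked and the pad holds the foot, without slamming or forcing the handle against its end (never 30 N). Leave the jar, the paddle and the brush where they lie.

Things in the scene. Friction and masses are not known exactly. Their poses are not given: they have to be found in the camera images.
- jig: Bare aluminium jig plate screwed to the bench, 150 (its x) by 270 (its y) by 12 mm thick; it carries the fence, the stop screw and the toggle clamp. Its frame: origin on the bench under the line of the clamp, x towards the fence, y the way the rest slides in, z up; the plate spans x -75 to 75, y -170 to 100. With the rest home its axes are parallel to these, its foot spans x -30 to 30, y -140 to -20, z 12 to 22, and its grip column stands at x 0, y -115.
- rest_grip (a point): Rod rest (loose, about 0.5 kg): flat aluminium foot 60 (x) by 120 (y) by 10 mm with a dark steel square column 28 by 28 mm that ends in a forked V, 79 mm high over all. This point is on the column's axis, 42 mm above the underside of the foot: grip here, across the faces that look along its x or y. The column is plain up to 62 mm. Axes: y runs along the foot from the column towards the nose, z up; the foot's centre lies 35 mm along +y from this point.
- rest_nose (a point): Middle of the front end face (nose) of the rest's foot: 95 mm along +y from rest_grip and 5 mm above the underside. Same axes as rest_grip.
- stop_tip (a point): Centre of the end face (12 mm across, looking along jig -y) of the fixed stop screw, 18 mm above the bench, at jig x 0, y -20. The nose must touch it. Same axes as the jig.
- fence_face (a point): Middle of the fence's working face (looking along jig -x) at jig x 30, y -90, 18 mm above the bench. The fence is an upright steel strip 80 mm long (y -130 to -50), 12 mm thick, whose top is 14 mm above the plate. The foot's +x long side must touch it. Same axes as the jig.
- stop: The stop screw with its dark steel bracket (30 mm wide, y -20 to 4, up to 30 mm above the bench), fixed to the jig. Its frame is the jig's frame.
- fence: The fence strip, fixed to the jig. Its frame is the jig's frame.
- rest: The rod rest described under rest_grip; origin at the centre of the foot's underside, y towards the nose.
- pad_face (a point): Centre of the underside of the clamp's round rubber pad (20 mm across) at the end of the clamp bar. The bar pivots at jig y 40, 36 mm above the bench and is 108 mm long; with the clamp open it stands up steeply, closed it lies about level over the stop and the pad presses on the foot at jig x 0, y -50. The pad is sprung (10 N/mm) and presses on the foot with about 20 N when the clamp is locked.
- clamp_pad: The sprung rubber pad with its spindle; origin on the bar, 20 mm above the pad's face.
- handle_hinge (a point): Axis of the clamp handle's hinge (parallel to the jig's x), at jig x 0, y 78, 49 mm above the bench.
- handle_grip (a point): Middle of the upper face of the handle's black grip, 100 mm from the hinge axis; the grip is 26 mm wide, 14 mm thick and spans 55 to 130 mm from the hinge; this point is 7 mm above the handle's centre line. Its y axis points along the handle away from the hinge, its z axis out of the upper face (the side to push on).
- clamp_handle (a joint): Handle angle, rad: 0 open (1.05 above level, pointing to jig +y and up), growing downwards, level at 1.05, rigid end stop 1.08. The pad meets the foot near 0.70, then it stiffens to 5 or 6 N at the grip near 0.85, easing to the centre at 1.00. Let go before that it springs back or stays part-way; a few hundredths past it, it snaps to the stop and stays. With the pad in the air it stays put.
- jar_mid (a point): Bystander: glass jar with a metal lid, 64 mm across, 85 mm high, standing; point 40 mm up.
- paddle_mid (a point): Bystander: graphite paddle lying flat, 70 by 90 mm blade with a 140 mm wooden handle; point at the blade's centre.
- brush_mid (a point): Bystander: hand brush lying beyond the handle; point at its middle.
There are look-alikes about, which are no part of the job. What is shaped like the rest but turquoise is not meant.

How it is judged:
On the way, in this order (a step that is already met when the one before it is completed fails the run):
1. the rest's foot is pressed against the stop screw and the fence at once, with more than 5 N on each, the clamp still open (contact force between rest and stop above 5 N and contact force between rest and fence above 5 N and value of joint clamp_handle below 0.7 rad), for 0.2 s.
2. the rest is let go (contact force between the fingers and rest below 0.1 N), for 0.1 s.
3. the handle is over centre and the pad presses on the foot (value of joint clamp_handle above 1.04 rad and contact force between clamp_pad and rest above 12 N), for 0.2 s.
At the end, for the whole second after the job is handed in: the handle stands at its end stop past centre (over 1.04 rad), the pad presses on the foot with more than 12 N, the rest is upright and at rest with its nose within 2.5 mm of the stop screw, within 3 mm of its place along the fence's normal and parallel to the fence within 0.04 rad (all of step 3 and y of rest_nose in the frame of jig between -0.0225 and -0.017 m and x of rest_nose in the frame of jig between -0.003 and 0.003 m and angle between the y axis of rest_nose and the y axis of jig, either way round below 0.04 rad and angle between rest_nose's own z axis and vertical below 0.04 rad and linear speed of rest below 0.01 m/s); the robot touches nothing.
It fails at once if the rest is rammed against the stop screw or the fence with more than 30 N (contact force between rest and stop above 30 N or contact force between rest and fence above 30 N).
It fails at once if the robot pushes on the clamp handle with more than 30 N (contact force between clamp_handle and anything else above 30 N).
It fails at once if the jar, paddle or brush is moved by more than 30 mm (distance of any of jar_mid, paddle_mid, brush_mid from where it was at the start of the episode above 0.03 m).
It also fails if it takes over 72 s, if anything falls off the work surface, if the arm or the gripper's body presses on something with over 40 N, if the wrist force passes 120 N, or if a joint passes its speed limit or range.

ROBOT

A 7-joint arm with a two-finger parallel gripper is mounted at the origin on the work surface. World frame = base frame: x ahead of the robot, y to its left, z up, the work surface at z = 0. Lengths are in m, angles in rad, forces in N, time in s.
With the tool pointing down it reaches from about 0.425 to 0.875 m from the base axis. Payload 4.7 kg.
Tool frame: the origin (TCP) lies at the very end of the fingers, on their centre line; the grasp point (between the pads) lies behind it (ctrl.tcp_to_grasp is the y of the grasp point in the tool frame, in m); y points along the fingers, x is the direction in which the jaws open and shut, and the axes are right-handed (so a half turn about y gives the same grasp; the last joint's range is limited). The gripper opens to 87 mm and grips with 3 to 60 N. Pads are 19 mm wide; open, the fingers measure 117 mm over their backs; the gripper's body (75 mm by 190 mm) begins 51 mm behind the grasp point.
Start: joints at [1.336, 0.321, -0.07, 1.45, 0.023, 1.371, -0.057], TCP at [0.16, -0.63, 0.223] pointing down, gripper open.
Joint ranges: [-2.86, 2.86], [-0.3, 2.09], [-1.38, 1.24], [0.06, 2.45], [-1.56, 4.7], [0.09, 2.05], [-2.69, 2.69]. Speed limits (rad/s): [2.57, 2.57, 3.14, 3.14, 3.14, 3.14, 3.14].

INTERFACE

Orientations are given as a rotation vector (axis times angle).
In Python, from bench import ctrl, get_image, workorder gives the robot as it stands.
- The arm moves only by the tool drive_tool, never from a script. Its argument "increments" is text: rows parted by semicolons, each of 5 numbers parted by spaces: the shift along the tool's x, y, z in mm, then the turn about the tool's y in degrees, then the closure in counts, from 0 (fully open) to 255 (shut). In form: tx ty tz yaw fingers; .... A call has 1 to 20 rows; each row shifts and turns the commanded pose from where the row before left it, along the tool's axes as they then stand; what a row does not reach is not made up. A row lasts 1/8 s, in which the tool goes at most 62.5 mm and 10.7 degrees, less where a joint would pass 70% of its speed; a pose out of reach is approached as far as the arm can. A call is refused whole if a number of a shift passes 62.5 or a number of a turn 10.7, either way. A call with a gripper value outside its range is refused whole. The fingers move at their own pace and stop on an object; "squeeze" is the grip in N (left out, the last holds). Time passes only in rows, so rows that do not move let the fingers close. It gives the time, the measured TCP pose, the force and the opening at its end, in the units of the state.
- ctrl.get_state(): the state, without advancing time (a new reading comes with each control period).
- get_image(name): name is "side" or "top" or "wrist"; returns a dict with "img" (400x640x3 uint8, red, green, blue), "mtx" (3x3 intrinsics, pixels), "camera_from_world" (4x4, takes a point from world to camera coordinates). Camera axes: x right, y up, looking along -z (the intrinsics and any distortion apply to the point x, -y, -z); pixel columns grow to the right and rows downward; lengths in m; the calibration is good to about 2 mm. A picture is of the moment at which its call begins. There is no depth.
- workorder.close_job(): hands the job in, once; it reports no verdict.
The state is a dict: "time": time; "joint_positions": joint angles; "qd": joint speeds; "joint_torque": joint torques, N m; "position": TCP position; "tool_rot": TCP orientation; "ft_force": force on the tool from outside, world axes, zero at the start; "torque": the same for the moment, N m; "grip_width": opening from 0.0 (shut) to 1.0 (fully open).
Only numpy, scipy, OpenCV 4.12 (cv2) and the standard library are available. Lean on these libraries where they do the work, as an engineer would, in place of code of your own. Each camera call takes 0.05 s, during which the arm holds its last target.

## Working session

There is one attempt and no reset: what is moved stays moved. The work goes in short steps, Python scripts to look and compute and a tool call to move; the robot and the scene stay as the last step left them, time stands still between calls to the robot, and variables do not carry over. Pictures are saved under pics/ and viewed, and the job is handed in when it is done.

Besides the shell and the picture viewer there is one more tool, called after "Request:" as name(argument=value, ...), one argument or row to a line, values as JSON. drive_tool: Moves the arm, as the interface text tells. Its arguments: {"type":"object","properties":{"increments":{"type":"string"},"squeeze":{"type":"number"}},"required":["increments"]}

```bash
ls; mkdir -p pics; python3 - <<'E'
from bench import ctrl, get_image, workorder
import cv2, numpy as np
s=ctrl.get_state(); print(s, ctrl.tcp_to_grasp)
for n in ["side","top","wrist"]:
    d=get_image(n); cv2.imwrite(f"pics/{n}0.png",d["img"][:,:,::-1]); print(n,d["mtx"].tolist(),np.round(d["camera_from_world"],4).tolist(), [k for k in d])
E
```

```text
pics
{'time': 0.0, 'joint_positions': array([ 1.33608735,  0.32180255, -0.07008679,  1.45166786,  0.02259581,
        1.37079596, -0.05690034]), 'qd': array([-0.0008372 , -0.00012759,  0.00076788, -0.00066344, -0.00017103,
       -0.00061015,  0.00184449]), 'joint_torque': array([ 2.57635120e-04, -4.91281378e+01, -4.03906172e-01, -3.12524414e+01,
       -6.40070345e-02,  4.38169297e-02,  1.76321860e-04]), 'position': array([ 0.15988098, -0.62946209,  0.22147839]), 'tool_rot': array([-1.31557347,  1.02507695, -1.02250031]), 'ft_force': array([ 0.20841527, -0.66965714,  0.15565179]), 'torque': array([0.03160778, 0.0189144 , 0.01046072]), 'grip_width': 0.9958778439493374} -0.0187
side [[363.26600784650384, 0.0, 325.4338199767538], [0.0, 363.26600784650384, 193.28731919709068], [0.0, 0.0, 1.0]] [[0.9933, -0.1156, 0.0048, -0.6131], [0.0534, 0.4949, 0.8673, -0.105], [-0.1027, -0.8612, 0.4978, -1.069], [0.0, 0.0, 0.0, 1.0]] ['img', 'mtx', 'camera_from_world']
top [[421.25994302761205, 0.0, 321.6059723690726], [0.0, 421.25994302761205, 200.14577165842758], [0.0, 0.0, 1.0]] [[0.0174, -0.9997, -0.0149, -0.0307], [0.9914, 0.0153, 0.13, -0.6416], [-0.1298, -0.0171, 0.9914, -1.3624], [0.0, 0.0, 0.0, 1.0]] ['img', 'mtx', 'camera_from_world']
wrist [[355.2084292271148, 0.0, 321.88169491691053], [0.0, 355.2084292271148, 196.53289666934134], [0.0, 0.0, 1.0]] [[0.2468, -0.9691, -0.0013, -0.6493], [0.9406, 0.2399, -0.2404, 0.0293], [0.2332, 0.0581, 0.9707, -0.3887], [0.0, 0.0, 0.0, 1.0]] ['img', 'mtx', 'camera_from_world']
```

View pics/side0.png

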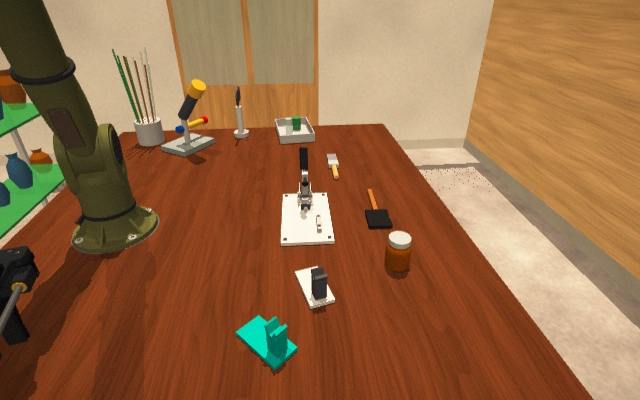

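View pics/top0.png

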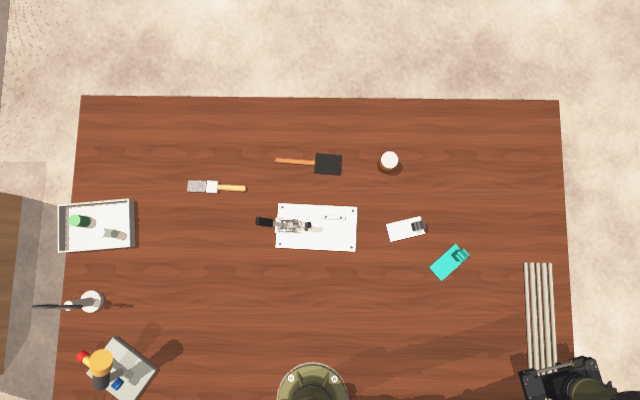

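View pics/wrist0.png

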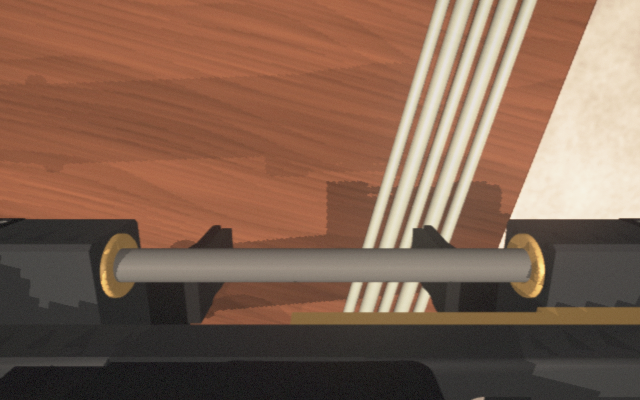

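```bash
cat > h.py <<'E'
from bench import ctrl, get_image, workorder
import cv2, numpy as np
from scipy.spatial.transform import Rotation as Rn
def cam(d):
    T=d["camera_from_world"]; R=T[:3,:3]; c=-R.T@T[:3,3]; return d["mtx"],R,c,T
def ray(d,uv):
    K,R,c,T=cam(d); u,v=uv
    a=np.array([(u-K[0,2])/K[0,0],-(v-K[1,2])/K[1,1],-1.]); r=R.T@a; return c,r/np.linalg.norm(r)
def onz(d,uv,z):
    c,r=ray(d,uv); return c+r*(z-c[2])/r[2]
def tri(obs):
    A=np.zeros((3,3));b=np.zeros(3)
    cr=[ray(d,u) for d,u in obs]
    for c,r in cr:
        P=np.eye(3)-np.outer(r,r);A+=P;b+=P@c
    p=np.linalg.solve(A,b); return p,[float(np.linalg.norm((np.eye(3)-np.outer(r,r))@(p-c))*1e3) for c,r in cr]
def proj(d,p):
    K,R,c,T=cam(d); q=R@np.asarray(p)+T[:3,3]; return np.array([K[0,0]*q[0]/-q[2]+K[0,2], -K[1,1]*q[1]/-q[2]+K[1,2]])
def crop(d,name,x0,y0,x1,y1,s):
    im=d["img"][y0:y1,x0:x1,::-1]; cv2.imwrite("pics/"+name,cv2.resize(im,None,fx=s,fy=s,interpolation=cv2.INTER_CUBIC))
def st():
    s=ctrl.get_state(); R=Rn.from_rotvec(s["tool_rot"]).as_matrix()
    print("t",s["time"],"p",np.round(s["position"],4),"F",np.round(s["ft_force"],2),"grip",round(s["grip_width"],3));print("R",np.round(R,4).tolist()); return s,R
E
python3 - <<'E'
from h import *
s,R=st()
d=get_image("top"); crop(d,"top1.png",240,180,480,300,3.3)
print(cam(d)[2])
d=get_image("side"); crop(d,"side1.png",220,130,420,370,2.5); print(cam(d)[2])
E
```

```text
t 0.15 p [ 0.1599 -0.6296  0.2217] F [-0.28 -0.01  0.91] grip 0.998
R [[0.2463, -0.0005, 0.9692], [-0.9692, 0.0014, 0.2463], [-0.0015, -1.0, -0.0001]]
[ 0.45979172 -0.04408976  1.43362148]
[ 0.50478699 -0.93960619  0.62615447]
```

View pics/top1.png

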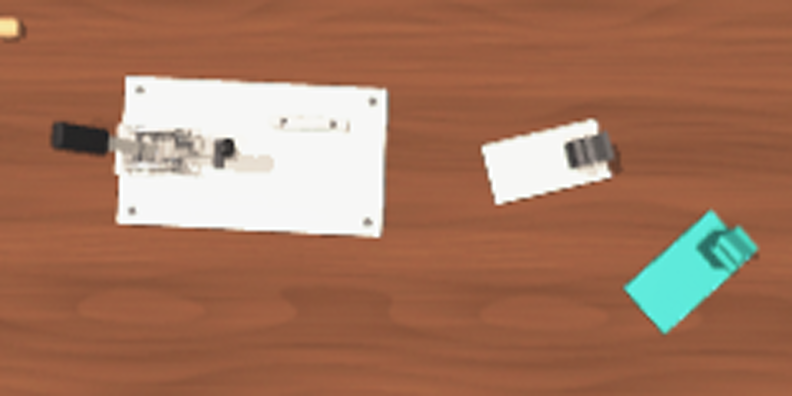

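View pics/side1.png

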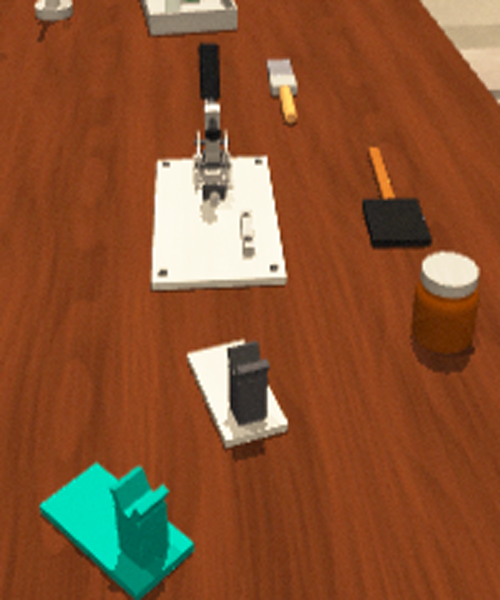

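The dark-columned rest with the bare foot is at top (406,229) and the turquoise look-alike at (450,262). The first matches the description (aluminium foot, dark steel column). The jig is at top (316,227), with the handle to the left, so jig y is about world +y.

```bash
cat >> h.py <<'E'
def whites(d,amin,thr=150,smax=60):
    hsv=cv2.cvtColor(d["img"],cv2.COLOR_RGB2HSV)
    m=((hsv[...,2]>thr)&(hsv[...,1]<smax)).astype(np.uint8)*255
    cs,_=cv2.findContours(m,cv2.RETR_EXTERNAL,cv2.CHAIN_APPROX_NONE)
    return [c for c in cs if cv2.contourArea(c)>amin],m
def rect(d,c,z):
    h=cv2.convexHull(c)[:,0,:].astype(float)
    P=np.array([onz(d,u,z)[:2] for u in h],np.float32)
    return cv2.minAreaRect(P*1000)
E
python3 - <<'E'
from h import *
dt=get_image("top"); ds=get_image("side")
for n,d,box in (("top",dt,(240,180,480,300)),("side",ds,(260,150,420,320))):
    cs,m=whites(d,100)
    for c in cs:
        x,y,w,h=cv2.boundingRect(c)
        if x<box[0] or y<box[1] or x+w>box[2] or y+h>box[3]: continue
        q=cv2.approxPolyDP(cv2.convexHull(c),4,True)[:,0].tolist()
        print(n,(x,y,w,h),q)
        for z in (0.01,0.012): print(z,rect(d,c,z), [np.round(onz(d,u,z)[:2],4).tolist() for u in q])
E
```

```text
top (386, 216, 39, 26) [[420, 217], [424, 233], [390, 241], [386, 224]]
0.01 ((554.5625610351562, -301.9075927734375), (62.04383087158203, 120.18727111816406), 14.273666381835938) [[0.5939, -0.3531], [0.5401, -0.3658], [0.5114, -0.2517], [0.5683, -0.2384]]
0.012 ((554.429443359375, -301.5453186035156), (61.95665740966797, 120.0184097290039), 14.273768424987793) [[0.5937, -0.3527], [0.54, -0.3653], [0.5113, -0.2514], [0.5681, -0.2381]]
top (273, 203, 85, 49) [[278, 203], [356, 207], [355, 250], [276, 247], [273, 224]]
0.01 ((555.4542846679688, 2.3865966796875), (282.9624328613281, 151.40576171875), 88.09308624267578) [[0.634, 0.129], [0.6245, -0.1369], [0.4793, -0.1345], [0.4848, 0.1311], [0.5621, 0.1437]]
0.012 ((555.3198852539062, 2.3212890625), (282.5649108886719, 151.19308471679688), 88.09308624267578) [[0.6338, 0.1287], [0.6242, -0.1367], [0.4793, -0.1344], [0.4847, 0.1309], [0.5619, 0.1435]]
side (295, 267, 40, 41) [[317, 267], [334, 299], [310, 307], [295, 272]]
0.01 ((553.9781494140625, -304.7666015625), (59.485286712646484, 122.8946304321289), 14.204520225524902) [[0.5677, -0
[... 455 characters left out ...]
.8347, -0.1633], [0.7976, -0.1728]]
0.012 ((809.0626831054688, -146.96893310546875), (61.461341857910156, 58.37239074707031), 71.93829345703125) [[0.7831, -0.1323], [0.827, -0.1226], [0.8336, -0.1658], [0.7967, -0.1753]]
side (281, 186, 53, 59) [[326, 193], [333, 241], [282, 244], [283, 195], [299, 186]]
0.01 ((556.4093017578125, 20.776458740234375), (332.8478698730469, 148.82073974609375), 87.99907684326172) [[0.634, 0.1281], [0.622, -0.1399], [0.4814, -0.1379], [0.4881, 0.1302], [0.5451, 0.1877]]
0.012 ((556.24169921875, 17.659133911132812), (331.7674255371094, 148.33767700195312), 87.99907684326172) [[0.6336, 0.1247], [0.6216, -0.1425], [0.4815, -0.1405], [0.4882, 0.1267], [0.545, 0.184]]
```

Request:
drive_tool(
  increments="-10 0 25 0 0; -20 0 51 0 0; -20 0 51 0 0; -20 0 51 0 0; -20 0 51 0 0; -20 0 51 0 0; -20 0 51 0 0; -20 0 51 0 0; -20 0 51 0 0; -15 0 30 0 0; 0 0 0 10 0; 0 0 0 10 0; 0 0 0 10 0; 0 0 0 10 0; 0 0 0 10 0; 0 0 0 10 0; 0 0 0 10 0; 0 0 0 10 0; 0 0 0 10 0; 0 0 0 0 0",
)

```text
time: 2.85
position: [0.5632, -0.3367, 0.2225]
tool_rot: [-0.263, 2.088, -2.088]
ft_force: [-0.3, -0.5, -0.5]
grip_width: 1.001
```

```bash
python3 - <<'E'
from h import *
s,R=st()
d=get_image("wrist"); cv2.imwrite("pics/w2.png",d["img"][:,:,::-1]); np.savez("w2.npz",**d)
print(cam(d)[2], s["joint_positions"].round(2))
E
```

```text
t 2.85 p [ 0.5632 -0.3367  0.2225] F [-0.33 -0.51 -0.46] grip 1.001
R [[-0.9687, -0.0002, 0.2481], [-0.2481, -0.0002, -0.9687], [0.0002, -1.0, 0.0002]]
[ 0.57959438 -0.3997062   0.38445383] [ 0.59  0.34 -0.12  1.43  0.04  1.38 -2.42]
```

View pics/w2.png

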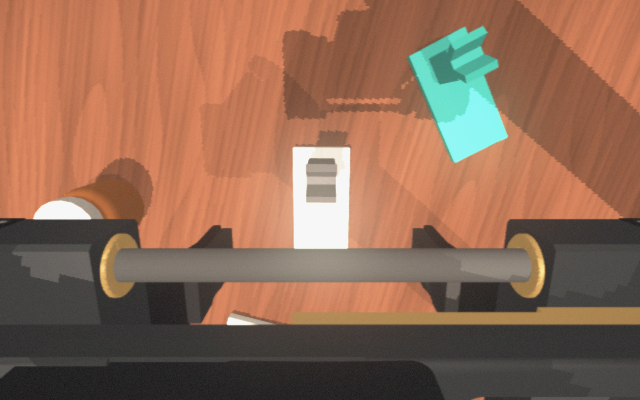

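```bash
python3 - <<'E'
from h import *
d=dict(np.load("w2.npz"))
m=d["img"][...,2].astype(int); # blue channel: wood low, foot high
roi=np.zeros_like(m); roi[140:248,285:360]=1
mk=((m>150)&(roi>0)).astype(np.uint8)*255
c=max(cv2.findContours(mk,0,1)[0],key=cv2.contourArea)
q=cv2.approxPolyDP(cv2.convexHull(c),4,True)[:,0]; print(q.tolist())
for z in (0.01,): print([np.round(onz(d,u,z)[:2],4).tolist() for u in q], rect(d,c,z))
dt=get_image("top"); ds=get_image("side")
crop(dt,"t3.png",250,190,370,260,6.5); crop(ds,"s3.png",265,140,345,260,5)
# rear edge corner height from side+wrist
print(tri([(d,(350,147)),(ds,(310,307))]),tri([(d,(293,147)),(ds,(334,299))]))
E
```

```text
[[348, 147], [347, 247], [294, 247], [292, 148]]
[[0.5432, -0.369], [0.5146, -0.2606], [0.5723, -0.2458], [0.5999, -0.3533]] ((557.2286987304688, -307.5245056152344), (61.767555236816406, 112.22697448730469), 14.210066795349121)
(array([ 0.54049059, -0.36926718,  0.00888036]), [0.6037040844244927, 0.6037040844244904]) (array([ 0.59720658, -0.35462187,  0.01186207]), [1.8607366324529506, 1.8607366324528192])
```

View pics/t3.png

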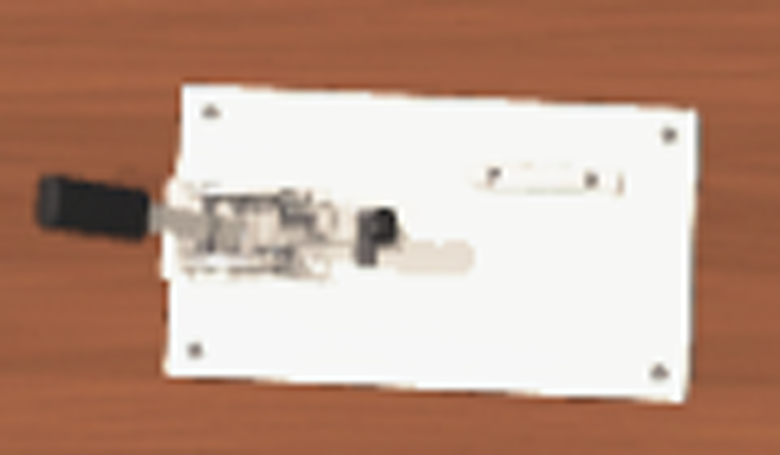

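View pics/s3.png

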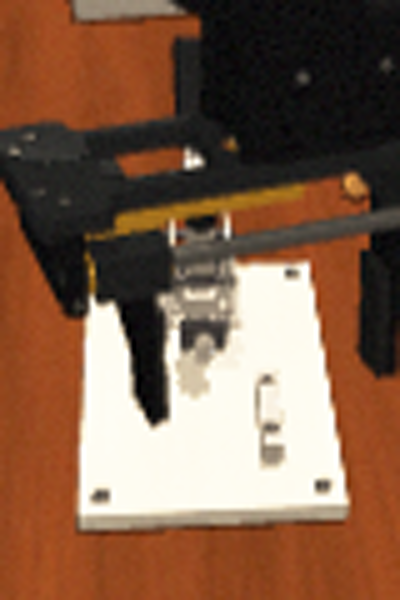

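Request:
drive_tool(
  increments="0 0 0 -10 0; 0 0 0 -10 0; 0 0 0 -10 0; 0 0 0 -10 0; 0 0 0 -10 0; 0 0 0 -10 0; 0 0 0 -10 0; 0 0 0 -10 0; 0 0 0 -10 0; 0 0 0 -10 0; 0 0 0 -10 0; 0 0 0 -10 0; 0 0 0 -10 0; 0 0 0 -10 0; 0 0 0 -10 0; 0 0 0 -10 0; 0 0 0 -10 0; 0 0 0 -10 0; 0 0 0 0 0",
)

```text
time: 5.38
position: [0.5631, -0.3369, 0.2225]
tool_rot: [-1.562, -0.195, 0.195]
ft_force: [0.5, 0.6, 1.4]
grip_width: 1.003
```

```bash
python3 - <<'E'
from h import *
s,R=st()
d=get_image("wrist"); cv2.imwrite("pics/w4.png",d["img"][:,:,::-1]); np.savez("w4.npz",**d)
dt=get_image("top")
for z in (0.1,0.13,0.15): print(z,onz(dt,(308.5,224.6),z))
print(cam(d)[2])
E
```

```text
t 5.375 p [ 0.5631 -0.3369  0.2225] F [0.53 0.61 1.4 ] grip 1.003
R [[0.9694, 0.0001, -0.2456], [0.2456, 0.0001, 0.9694], [0.0001, -1.0, 0.0001]]
0.1 [0.55553985 0.01904205 0.1       ]
0.13 [0.55338598 0.01762189 0.13      ]
0.15 [0.55195007 0.01667512 0.15      ]
[ 0.54731209 -0.27366018  0.38446003]
```

View pics/w4.png

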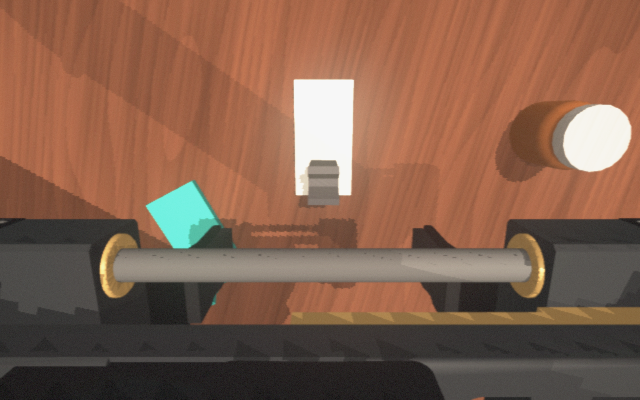

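The wrist view shows the bare foot at (294–353, 80–195) with the dark forked column at (323,183). The turquoise look-alike sits apart at (183,215). I'm measuring the rest and confirming it in a crop.

```bash
python3 - <<'E'
from h import *
d=dict(np.load("w4.npz"))
crop(d,"w4c.png",270,60,380,230,3.5)
m=d["img"][...,2].astype(int); roi=np.zeros_like(m); roi[70:205,285:365]=1
mk=((m>150)&(roi>0)).astype(np.uint8)*255
c=max(cv2.findContours(mk,0,1)[0],key=cv2.contourArea)
(cx,cy),wh,a=rect(d,c,0.01); print(cx,cy,wh,a)
a=np.radians(a if a<45 else a-90); y=np.array([-np.sin(a),np.cos(a)])
print("column",np.array([cx,cy])-35*y, np.degrees(a))
# column two views of one point: V top rear etc: top ray vs wrist
dt=get_image("top")
print([np.round(onz(d,u,0.01)[:2],4).tolist() for u in ((294,80),(353,80),(352,195),(295,195))])
print(tri([(d,(294.,79.5)),(dict(np.load('w2.npz')),(348.,248))]))
print("tool",ctrl.get_state()["position"])
E
```

```text
556.0950927734375 -302.9548034667969 (60.56130599975586, 118.827880859375) 14.135732650756836
column [ 564.64278673 -336.89499981] 14.135732650756836
[[0.5133, -0.2536], [0.5707, -0.239], [0.6014, -0.3538], [0.5414, -0.3691]]
(array([ 0.51055659, -0.25225759, -0.00950824]), [0.8950566986885137, 0.8950566986884347])
tool [ 0.56316476 -0.33683153  0.22256235]
```

View pics/w4c.png

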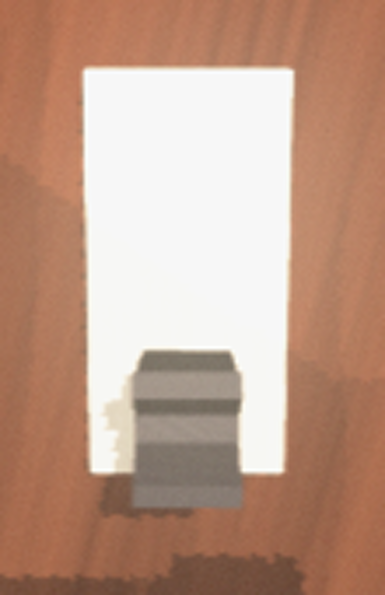

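The crop confirms the dark forked column on the bare foot. Next I descend over it.

Request:
drive_tool(
  increments="1.5 30 0 0.2 0; 0 50 0 0 0; 0 50 0 0 0; 0 40 0 0 0; 0 20 0 0 0; 0 9 0 0 0; 0 0 0 0 0; 0 0 0 0 0",
)

```text
time: 6.52
position: [0.5659, -0.3369, 0.0254]
tool_rot: [-1.564, -0.194, 0.191]
ft_force: [-0.0, -0.2, -0.7]
grip_width: 0.996
```

```bash
python3 - <<'E'
from h import *
s,R=st()
d=get_image("wrist"); cv2.imwrite("pics/w5.png",d["img"][:,:,::-1])
d=get_image("side"); crop(d,"s5.png",240,200,400,330,5)
E
```

```text
t 6.525 p [ 0.5659 -0.3369  0.0254] F [-0.05 -0.18 -0.67] grip 0.996
R [[0.9701, 0.0025, -0.2426], [0.2427, -0.0017, 0.9701], [0.002, -1.0, -0.0022]]
```

View pics/w5.png

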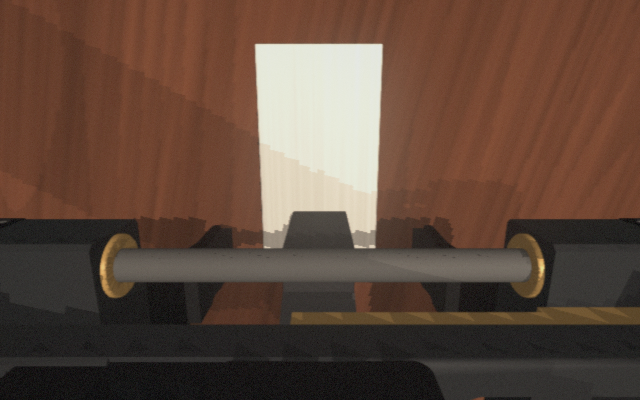

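View pics/s5.png

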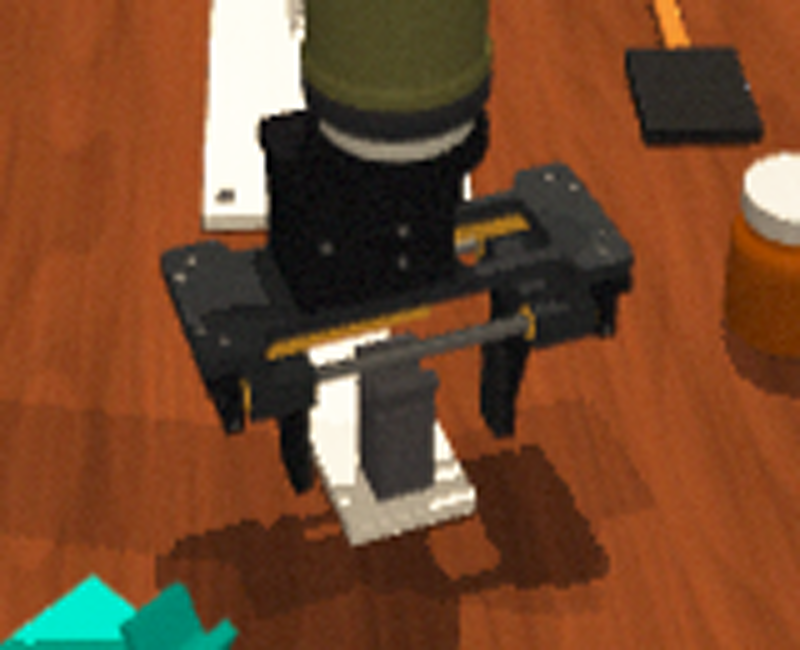

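Request:
drive_tool(
  increments="0 0 0 0 100; 0 0 0 0 200; 0 0 0 0 255; 0 0 0 0 255; 0 0 0 0 255; 0 0 0 0 255; 0 0 0 0 255; 0 0 0 0 255",
  squeeze=40,
)

```text
time: 7.62
position: [0.5645, -0.3364, 0.0235]
tool_rot: [-1.562, -0.192, 0.193]
ft_force: [-0.6, -0.3, -0.1]
grip_width: 0.319
```

```bash
python3 - <<'E'
from h import *
s,R=st()
E
```

```text
t 7.625 p [ 0.5645 -0.3364  0.0235] F [-0.56 -0.33 -0.13] grip 0.319
R [[0.9701, -0.0003, -0.2428], [0.2428, -0.0001, 0.9701], [-0.0003, -1.0, -0.0]]
```

Request:
drive_tool(
  increments="0 -20 0 0 255; 0 -30 0 0 255; 0 -27 0 0 255; 3 0 20 0 255; 3 0 23 0 255; 3 0 23 0 255; 3 0 20 0 255; 0 0 0 8 255; 0 0 0 7.8 255; 0 0 0 0 255; 0 0 0 0 255",
)

```text
time: 9.0
position: [0.5553, -0.2494, 0.1003]
tool_rot: [-1.571, 0.022, -0.021]
ft_force: [0.3, -0.2, -4.4]
grip_width: 0.318
```

```bash
python3 - <<'E'
from h import *
s,R=st()
d=get_image("wrist"); cv2.imwrite("pics/w6.png",d["img"][:,:,::-1]);np.savez("w6.npz",**d)
print(cam(d)[2])
E
```

```text
t 9.0 p [ 0.5553 -0.2494  0.1003] F [ 0.34 -0.16 -4.36] grip 0.318
R [[0.9996, -0.0005, 0.0277], [-0.0277, 0.0001, 0.9996], [-0.0005, -1.0, 0.0001]]
[ 0.55737229 -0.18421685  0.26224863]
```

View pics/w6.png

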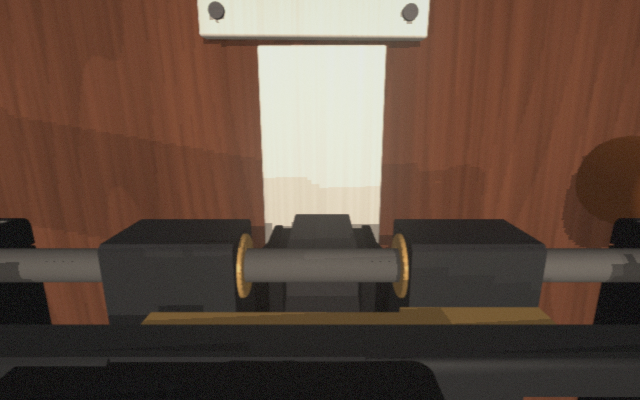

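```bash
python3 - <<'E'
from h import *
d=dict(np.load("w6.npz"))
crop(d,"w6c.png",180,0,450,60,2.9)
for u in ((200,36),(428,36),(200,38),(428,38)): print(u,onz(d,u,0.012))
for u in ((258,46),(385,46),(264,222),(381,222)): print(u,onz(d,u,0.087))
for p in ((0.4793,-.1344,.012),(.6242,-.1367,.012)): print(proj(d,p))
E
```

```text
(200, 36) [ 0.47896198 -0.13611302  0.012     ]
(428, 36) [ 0.62773131 -0.14016515  0.012     ]
(200, 38) [ 0.47882918 -0.13732105  0.012     ]
(428, 38) [ 0.6277854  -0.14137792  0.012     ]
(258, 46) [ 0.52867002 -0.15550737  0.087     ]
(385, 46) [ 0.58706694 -0.15709729  0.087     ]
(264, 222) [ 0.52579774 -0.2403816   0.087     ]
(381, 222) [ 0.58632047 -0.24201538  0.087     ]
[200.22911066  33.14854359]
[422.79895273  30.41097724]
```

View pics/w6c.png

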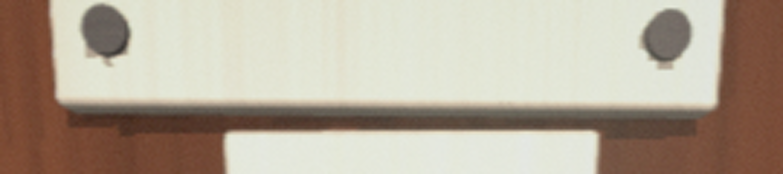

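Request:
drive_tool(
  increments="-2 5 20 0.1 255; -4 10 40 0 255; -4 10 40 0 255; -2 10 25 0 255; 0 10 12 0 255; 0 5 0 0 255; 0 4 0 0 255; 0 4 0 0 255; 0 0 0 0 255",
)

```text
time: 10.18
position: [0.5476, -0.1135, 0.0422]
tool_rot: [-1.571, 0.027, -0.026]
ft_force: [0.4, -0.6, -4.9]
grip_width: 0.321
```

```bash
python3 - <<'E'
from h import *
s,R=st()
d=get_image("wrist"); cv2.imwrite("pics/w7.png",d["img"][:,:,::-1]);np.savez("w7.npz",**d)
d=get_image("side"); crop(d,"s7.png",250,140,370,260,5)
E
```

```text
t 10.175 p [ 0.5476 -0.1135  0.0422] F [ 0.36 -0.56 -4.87] grip 0.321
R [[0.9994, -0.0005, 0.0336], [-0.0336, -0.0, 0.9994], [-0.0005, -1.0, -0.0001]]
```

View pics/w7.png

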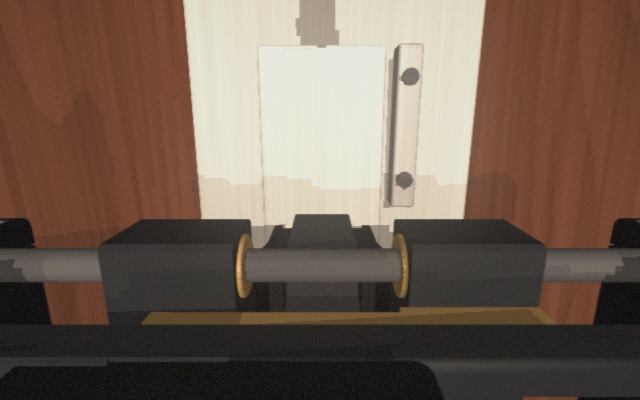

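View pics/s7.png

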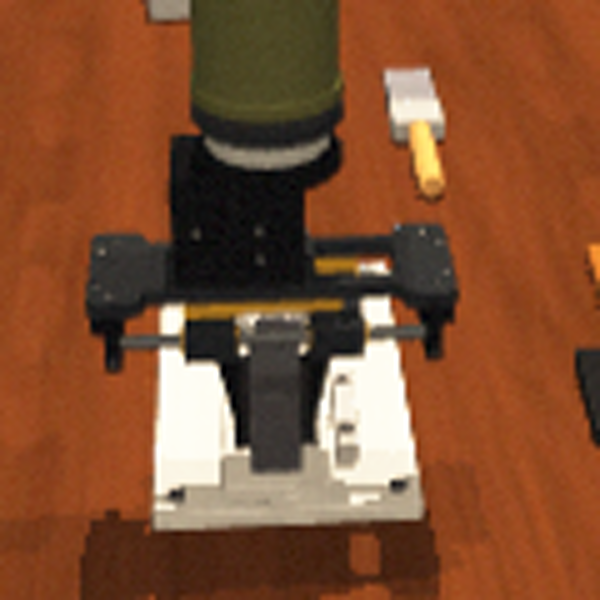

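```bash
python3 - <<'E'
from h import *
d=dict(np.load("w7.npz"))
crop(d,"w7c.png",370,35,430,215,4)
crop(d,"w7d.png",180,0,490,230,2.5)
E
```

```text
(no output)
```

View pics/w7c.png

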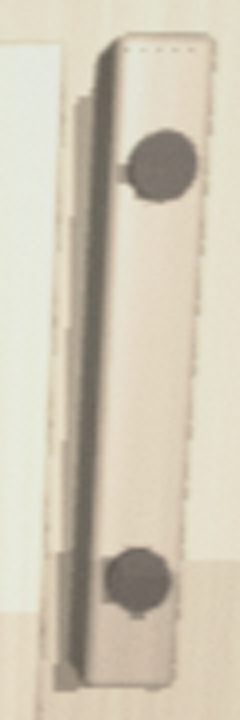

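View pics/w7d.png

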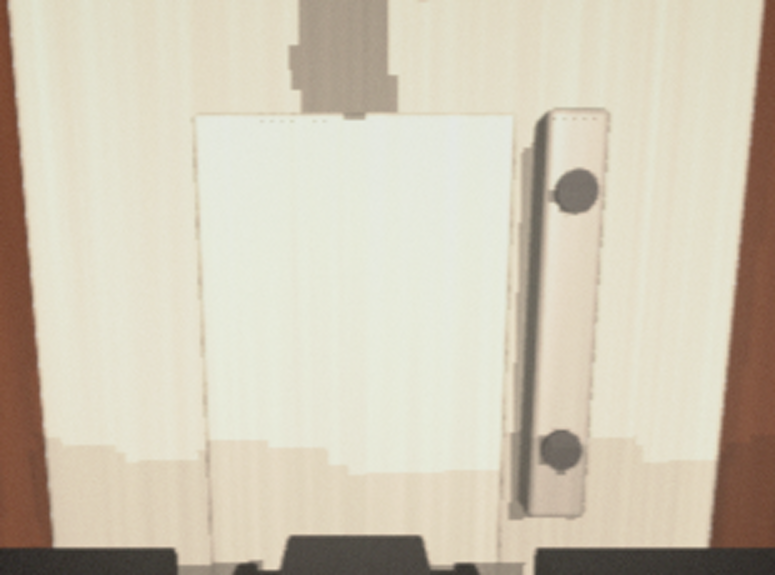

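```bash
python3 - <<'E'
from h import *
d=dict(np.load("w7.npz"))
def e(n,a,b,z):
    p,q=onz(d,a,z),onz(d,b,z); v=p-q; print(n,np.round(p[:2],4),np.round(q[:2],4),"yaw",round(float(np.degrees(np.arctan2(-v[0],v[1]))),2))
e("fence",(399.5,45),(391.5,205),.026)
e("fence far",(423.5,45),(414,205),.026)
e("footR",(385,46),(379.3,215),.0287)
e("footL",(258.5,46),(264.5,222),.0287)
e("plateL",(184,0),(200,218),.012)
e("plateR",(486.8,0),(464,218),.012)
E
```

```text
fence [ 0.5872 -0.0208] [ 0.5845 -0.0982] yaw -1.95
fence far [ 0.5984 -0.0211] [ 0.5962 -0.0986] yaw -1.6
footR [ 0.5799 -0.0214] [ 0.5778 -0.1026] yaw -1.51
footL [ 0.5217 -0.0195] [ 0.5184 -0.1044] yaw -2.26
plateL [0.4841 0.0055] [ 0.479  -0.1062] yaw -2.6
plateR [6.324e-01 5.000e-04] [ 0.6283 -0.1111] yaw -2.11
```

Request:
drive_tool(
  increments="0 3 0 0 255; 0 2 0 0 255; 0 1 0 0 255; 0 0 0 0 255; 0 0 0 0 255",
)

```text
time: 10.9
position: [0.5479, -0.1127, 0.0366]
tool_rot: [-1.571, 0.025, -0.025]
ft_force: [-0.8, -0.4, -3.9]
grip_width: 0.321
```

Request:
drive_tool(
  increments="0 0.5 0 0 255; 0 0.5 0 0 255; 0 0 0 0 255",
)

```text
time: 11.28
position: [0.5478, -0.1127, 0.0355]
tool_rot: [-1.571, 0.025, -0.025]
ft_force: [-0.7, -0.1, -5.1]
grip_width: 0.318
```

Request:
drive_tool(
  increments="0 0.5 0 0 255; 0 0 0 0 255; 0 0 0 0 255",
)

```text
time: 11.65
position: [0.5478, -0.1127, 0.0355]
tool_rot: [-1.571, 0.025, -0.025]
ft_force: [-3.5, 0.2, 1.8]
grip_width: 0.318
```

Request:
drive_tool(
  increments="0 0.5 0 0 255; 0 0 0 0 255; 0 0 0 0 255",
)

```text
time: 12.02
position: [0.5478, -0.1127, 0.0355]
tool_rot: [-1.571, 0.025, -0.025]
ft_force: [-4.8, 0.2, 7.0]
grip_width: 0.32
```

Request:
drive_tool(
  increments="0 -0.7 0 0 255; 1 0 5 0 255; 1 0 6 0 255; 1 0 6 0 255; 1 0 5 0 255; 0 0 2 0 255; 0 0 0 0 255; 0 0 0 0 255",
)

```text
time: 13.02
position: [0.5531, -0.0884, 0.0355]
tool_rot: [-1.57, 0.024, -0.026]
ft_force: [1.4, -1.9, 2.3]
grip_width: 0.319
```

```bash
python3 - <<'E'
from h import *
s,R=st()
d=get_image("wrist"); crop(d,"w8.png",180,0,490,230,2.5);np.savez("w8.npz",**d)
E
```

```text
t 13.025 p [ 0.5531 -0.0884  0.0355] F [ 1.4  -1.85  2.34] grip 0.319
R [[0.9995, 0.0011, 0.0319], [-0.0319, 0.0004, 0.9995], [0.0011, -1.0, 0.0004]]
```

View pics/w8.png

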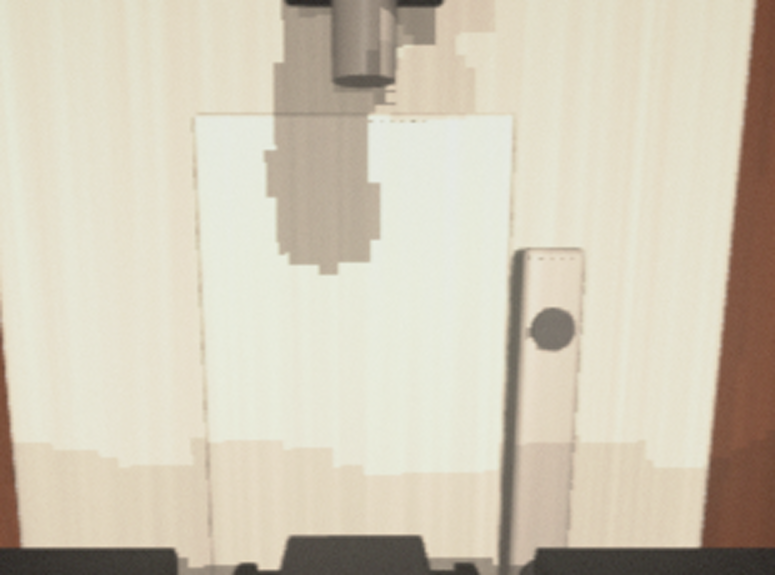

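Request:
drive_tool(
  increments="0.5 0 1 0 255; 0.5 0 1 0 255; 0 0 1 0 255; 0 0 0 0 255; 0 0 0 0 255",
)

```text
time: 13.7
position: [0.5532, -0.0875, 0.0355]
tool_rot: [-1.572, 0.027, -0.026]
ft_force: [-2.3, -5.4, 5.5]
grip_width: 0.319
```

Request:
drive_tool(
  increments="0.5 0 1 0 255; 0 0 0.5 0 255; 0 0 0 0 255; 0 0 0 0 255",
)

```text
time: 14.2
position: [0.5537, -0.0862, 0.0355]
tool_rot: [-1.573, 0.028, -0.026]
ft_force: [-2.0, -6.4, 6.4]
grip_width: 0.322
```

Request:
drive_tool(
  increments="0 -0.5 0 0 255; 0 0 0.5 0 255; 0 0 0.5 0 255; 0 0 0 0 255; 0 0 0 0 255",
)

```text
time: 14.82
position: [0.554, -0.083, 0.0355]
tool_rot: [-1.57, 0.025, -0.025]
ft_force: [0.0, -2.5, 0.9]
grip_width: 0.319
```

```bash
python3 - <<'E'
from h import *
s,R=st()
d=get_image("wrist"); crop(d,"w9.png",180,0,490,230,2.5);np.savez("w9.npz",**d)
E
```

```text
t 14.825 p [ 0.554  -0.083   0.0355] F [ 0.01 -2.51  0.88] grip 0.319
R [[0.9995, -0.0005, 0.0319], [-0.0319, 0.0003, 0.9995], [-0.0005, -1.0, 0.0003]]
```

View pics/w9.png

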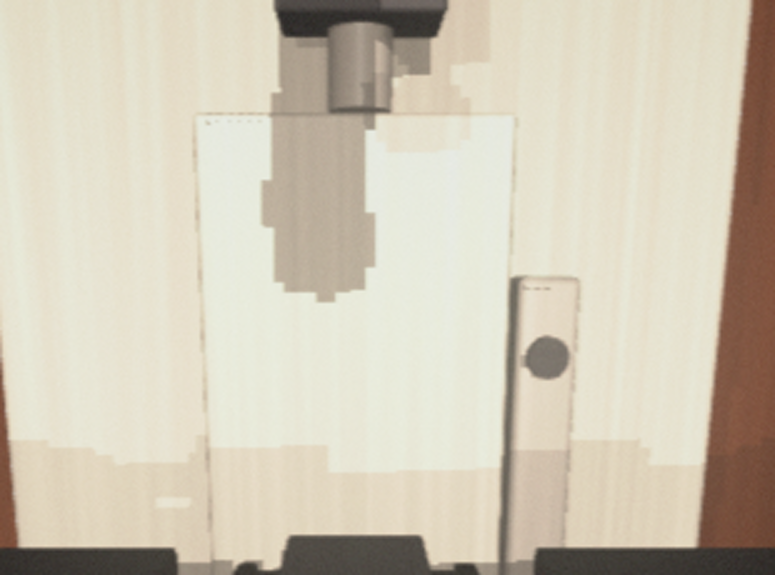

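The nose is nearly at the screw, and the gap to the fence is about 1 mm. I'll press sideways first.

Request:
drive_tool(
  increments="0.5 -0.2 0 0 255; 0.5 0 0 0 255; 0 0 0 0 255; 0 0 0 0 255",
)

```text
time: 15.38
position: [0.5546, -0.0827, 0.0356]
tool_rot: [-1.57, 0.026, -0.024]
ft_force: [-2.4, -0.4, -0.7]
grip_width: 0.321
```

Request:
drive_tool(
  increments="0.5 0 0 0 255; 0 0 0 0 255; 0 0 0 0 255",
)

```text
time: 15.75
position: [0.5546, -0.0828, 0.0355]
tool_rot: [-1.57, 0.027, -0.023]
ft_force: [-4.7, 1.0, 0.7]
grip_width: 0.321
```

Request:
drive_tool(
  increments="0.5 0 0 0 255; 0 0 0 0 255; 0 0 0 0 255",
)

```text
time: 16.12
position: [0.5546, -0.0827, 0.0356]
tool_rot: [-1.57, 0.028, -0.022]
ft_force: [-6.8, 0.4, 1.6]
grip_width: 0.322
```

Request:
drive_tool(
  increments="0.5 0 0.5 0 255; 0 0 0.5 0 255; 0 0 0 0 255; 0 0 0 0 255",
)

```text
time: 16.62
position: [0.5547, -0.0827, 0.0356]
tool_rot: [-1.571, 0.029, -0.022]
ft_force: [-7.2, -0.9, 2.9]
grip_width: 0.32
```

Request:
drive_tool(
  increments="0.3 0 0.5 0 255; 0 0 0.5 0 255; 0 0 0 0 255; 0 0 0 0 255",
)

```text
time: 17.12
position: [0.5547, -0.0827, 0.0356]
tool_rot: [-1.572, 0.03, -0.022]
ft_force: [-9.8, -3.5, 4.6]
grip_width: 0.32
```

Request:
drive_tool(
  increments="0 -0.2 0.7 0 255; 0 0 0.7 0 255; 0 0 0.6 0 255; 0 0 0 0 255; 0 0 0 0 255",
)

```text
time: 17.75
position: [0.5547, -0.0825, 0.0357]
tool_rot: [-1.574, 0.031, -0.023]
ft_force: [-7.9, -5.9, 3.5]
grip_width: 0.317
```

Request:
drive_tool(
  increments="0.3 -0.2 0.7 0 255; 0 0 0.7 0 255; 0 0 0 0 255; 0 0 0 0 255",
)

```text
time: 18.25
position: [0.5547, -0.0824, 0.0358]
tool_rot: [-1.575, 0.032, -0.023]
ft_force: [-8.9, -8.7, 2.6]
grip_width: 0.318
```

Request:
drive_tool(
  increments="0.5 0 0.7 0 255; 0.3 0 0.7 0 255; 0 0 0.3 0 255; 0 0 0 0 255; 0 0 0 0 255; 0 0 0 0 255",
)

```text
time: 19.0
position: [0.5548, -0.0824, 0.0359]
tool_rot: [-1.577, 0.034, -0.022]
ft_force: [-11.0, -10.6, 5.8]
grip_width: 0.318
```

```bash
python3 - <<'E'
from h import *
s,R=st()
d=get_image("wrist"); crop(d,"w10.png",180,0,490,230,2.5);np.savez("w10.npz",**d)
E
```

```text
t 19.0 p [ 0.5548 -0.0824  0.0359] F [-11.02 -10.58   5.79] grip 0.318
R [[0.9993, -0.0077, 0.0361], [-0.0361, -0.0067, 0.9993], [-0.0074, -0.9999, -0.007]]
```

View pics/w10.png

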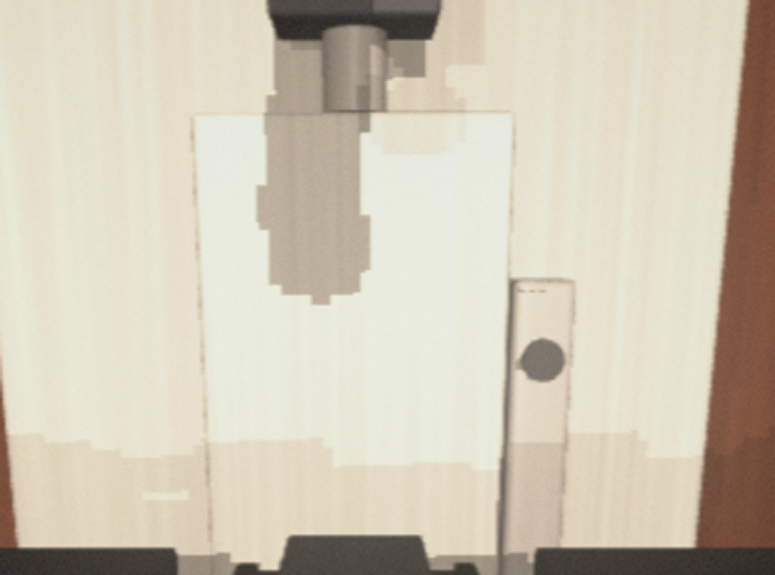

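Request:
drive_tool(
  increments="0.5 -0.3 0.8 0 255; 0.5 0 0.8 0 255; 0 0 0.4 0 255; 0 0 0 0 255; 0 0 0 0 255; 0 0 0 0 255",
)

```text
time: 19.8
position: [0.5548, -0.0824, 0.0361]
tool_rot: [-1.58, 0.037, -0.022]
ft_force: [-12.8, -13.6, 7.7]
grip_width: 0.318
```

Request:
drive_tool(
  increments="0.3 -0.3 0.4 0 255; 0 0 0.3 0 255; 0 0 0 0 255; 0 0 0 0 255; 0 0 0 0 255; 0 0 0 0 255",
)

```text
time: 20.55
position: [0.5548, -0.0823, 0.0362]
tool_rot: [-1.58, 0.037, -0.021]
ft_force: [-13.7, -15.1, 6.6]
grip_width: 0.315
```

Request:
drive_tool(
  increments="0.2 0 0.5 0 255; 0 0 0.5 0 255; 0 0 0 0 255; 0 0 0 0 255; 0 0 0 0 255; 0 0 0 0 255",
)

```text
time: 21.3
position: [0.5548, -0.0822, 0.0363]
tool_rot: [-1.582, 0.038, -0.021]
ft_force: [-14.7, -15.9, 8.8]
grip_width: 0.316
```

Request:
drive_tool(
  increments="-0.7 0 -1 0 255; -0.7 0 -1 0 255; -0.7 0.3 -1 0 255; 0 0 -1 0 255; 0 0 0 0 255; 0 0 0 0 255",
)

```text
time: 22.05
position: [0.5548, -0.0822, 0.0362]
tool_rot: [-1.577, 0.033, -0.023]
ft_force: [-9.5, -9.1, 4.2]
grip_width: 0.32
```

Request:
drive_tool(
  increments="-0.7 0 -1 0 255; -0.5 0.3 -1 0 255; 0 0 -1 0 255; 0 0 0 0 255; 0 0 0 0 255",
)

```text
time: 22.68
position: [0.5547, -0.0823, 0.0359]
tool_rot: [-1.574, 0.03, -0.024]
ft_force: [-4.8, -5.1, 1.2]
grip_width: 0.318
```

Request:
drive_tool(
  increments="-0.5 0.3 -0.7 0 255; 0 0 -0.7 0 255; 0 0 0 0 255; 0 0 0 0 255",
)

```text
time: 23.18
position: [0.5547, -0.0824, 0.0356]
tool_rot: [-1.572, 0.028, -0.024]
ft_force: [-4.7, -2.7, 0.3]
grip_width: 0.319
```

Request:
drive_tool(
  increments="-0.4 0 0 0 255; 0 0 0 0 255; 0 0 0 0 200; 0 0 0 0 150; 0 0 0 0 100; 0 0 0 0 50; 0 0 0 0 0; 0 0 0 0 0; 0 0 0 0 0; 0 0 0 0 0",
)

```text
time: 24.42
position: [0.5555, -0.081, 0.036]
tool_rot: [-1.571, 0.025, -0.025]
ft_force: [-0.7, 0.2, -0.4]
grip_width: 0.968
```

```bash
python3 - <<'E'
from h import *
s,R=st()
d=get_image("wrist"); crop(d,"w11.png",100,0,540,280,1.8);np.savez("w11.npz",**d)
d=get_image("side"); crop(d,"s11.png",250,130,370,260,4.5)
E
```

```text
t 24.425 p [ 0.5555 -0.081   0.036 ] F [-0.65  0.23 -0.43] grip 0.968
R [[0.9995, -0.0, 0.0322], [-0.0322, -0.0, 0.9995], [-0.0, -1.0, -0.0]]
```

View pics/w11.png

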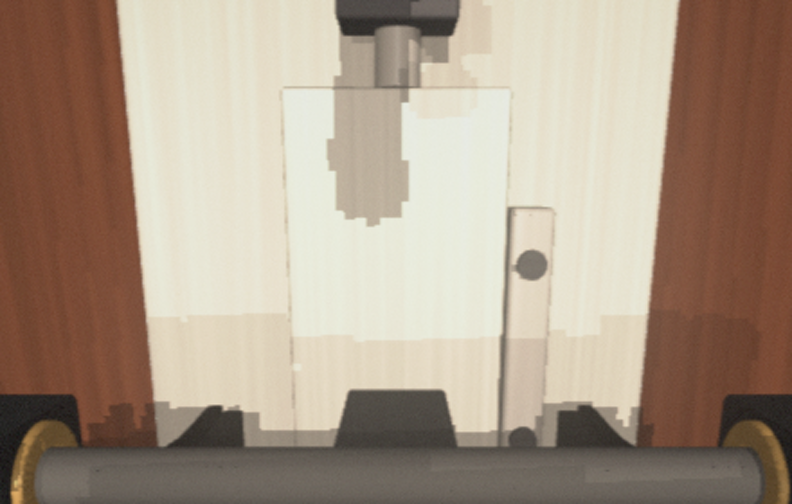

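View pics/s11.png

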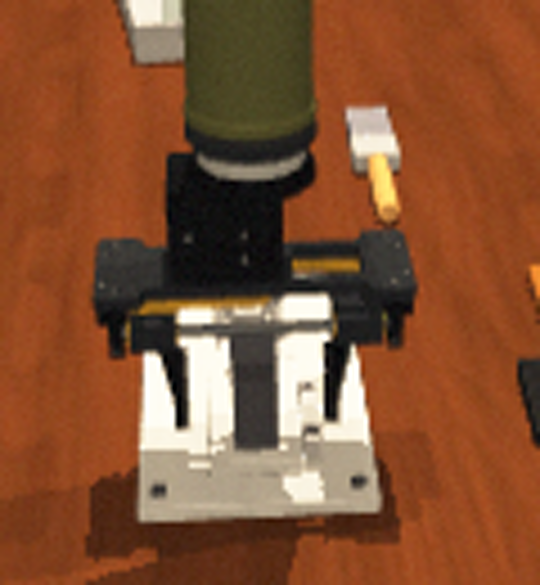

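Request:
drive_tool(
  increments="0 -10 0 0 0; 0 -30 0 0 0; 0 -50 0 0 0; 0 -50 0 0 0; 0 -30 0 0 0; 0 0 0 0 60; 0 0 0 0 120; 0 0 0 0 180; 0 0 0 0 255; 0 0 0 0 255",
  squeeze=10,
)

```text
time: 25.78
position: [0.5553, -0.0809, 0.2054]
tool_rot: [-1.57, 0.026, -0.024]
ft_force: [-0.1, -0.5, 0.5]
grip_width: 0.521
```

```bash
cat >> h.py <<'E'
O=np.array([0.5585,0.0326]); YA=np.radians(-1.87)
def jw(x,y,z): 
    ex=np.array([np.cos(YA),np.sin(YA)]);ey=np.array([-np.sin(YA),np.cos(YA)])
    p=O+ex*x/1e3+ey*y/1e3; return np.array([p[0],p[1],z/1e3])
def hp(th,s,off=7,x=0):
    f=1.05-th; return jw(x,78+s*np.cos(f)-off*np.sin(f),49+s*np.sin(f)+off*np.cos(f))
E
python3 - <<'E'
from h import *
s,R=st()
dw=get_image("wrist"); cv2.imwrite("pics/w12.png",dw["img"][:,:,::-1])
dt=get_image("top"); ds=get_image("side")
for n,d in (("top",dt),("side",ds)):
    print(n,[(a,o,proj(d,hp(0,a,o)).round(1).tolist()) for a in (55,100,130) for o in (7,-7)])
    hsv=cv2.cvtColor(d["img"],cv2.COLOR_RGB2HSV); 
crop(dt,"t12.png",240,190,360,260,6.5); crop(ds,"s12.png",260,130,360,250,5)
E
```

```text
t 25.775 p [ 0.5553 -0.0809  0.2054] F [-0.14 -0.47  0.53] grip 0.521
R [[0.9995, -0.001, 0.0321], [-0.0321, 0.0003, 0.9995], [-0.001, -1.0, 0.0003]]
top [(55, 7, [273.1, 222.1]), (55, -7, [269.6, 222.1]), (100, 7, [264.2, 220.7]), (100, -7, [260.6, 220.7]), (130, 7, [258.0, 219.8]), (130, -7, [254.4, 219.8])]
side [(55, 7, [304.1, 169.7]), (55, -7, [304.0, 170.0]), (100, 7, [303.6, 156.0]), (100, -7, [303.5, 156.4]), (130, 7, [303.3, 146.9]), (130, -7, [303.2, 147.4])]
```

View pics/w12.png

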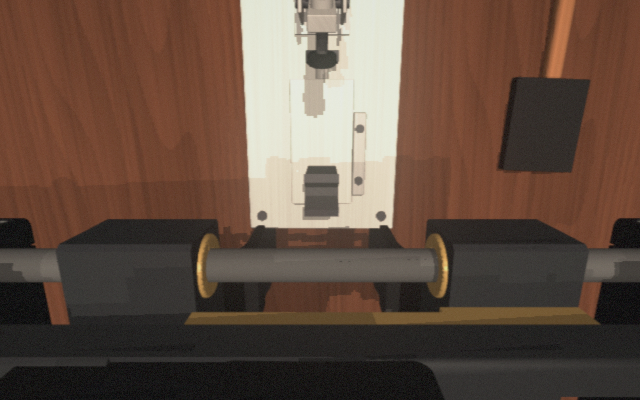

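View pics/t12.png

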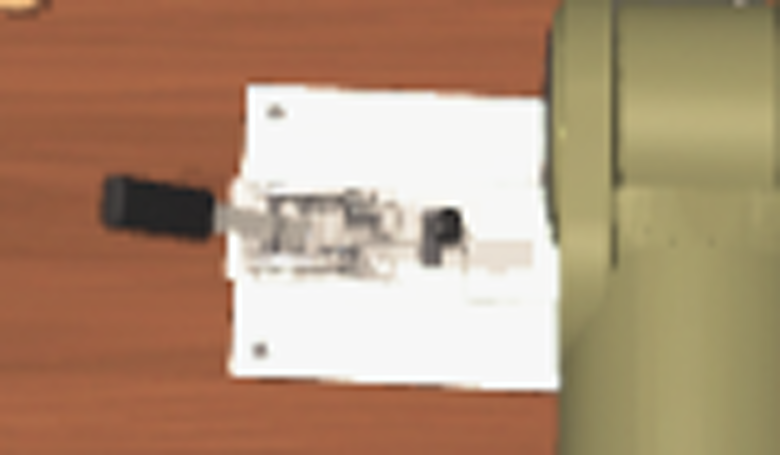

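View pics/s12.png

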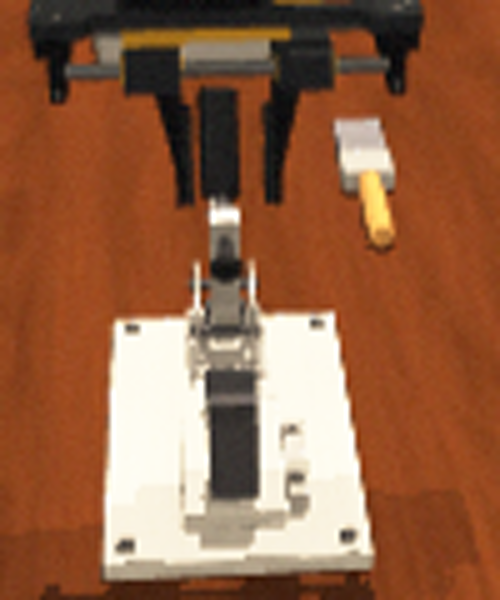

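Request:
drive_tool(
  increments="0 0 20 0 255; 0 0 40 0 255; -1 0 50 0 255; 0 0 50 0 255; 0 0 35 0 255; 0 0 17 0 255; 0 0 0 0 255; 0 0 0 0 255; 0 0 0 0 255",
)

```text
time: 27.05
position: [0.5617, 0.1289, 0.2059]
tool_rot: [-1.572, 0.028, -0.028]
ft_force: [0.4, -0.9, 0.5]
grip_width: 0.006
```

```bash
python3 - <<'E'
from h import *
s,R=st()
dw=get_image("wrist"); cv2.imwrite("pics/w13.png",dw["img"][:,:,::-1])
dt=get_image("top"); ds=get_image("side")
crop(ds,"s13.png",250,100,360,240,4.2)
print("grip centre",tri([(dt,(264.2,221.8)),(ds,(304,158.5))]), "pred", hp(0,92.5,0))
for th in (0,.2,.4,.6,.7,.8,.9,1.0,1.03,1.08): 
    f=1.05-th; print(th,"corner jig y,z",np.round([78+100*np.cos(f)-7*np.sin(f),49+100*np.sin(f)+7*np.cos(f)],1))
ey=np.array([-np.sin(YA),np.cos(YA)]); ex=np.array([np.cos(YA),np.sin(YA)])
p=s["position"][:2]-O; print("tcp jig",p@ex*1e3,p@ey*1e3)
E
```

```text
t 27.05 p [0.5617 0.1289 0.2059] F [ 0.38 -0.89  0.51] grip 0.006
R [[0.9994, -0.0002, 0.0352], [-0.0352, -0.0009, 0.9994], [-0.0001, -1.0, -0.0009]]
grip centre (array([0.56176758, 0.15555824, 0.12953046]), [1.882397680838485, 1.8823976808385328]) pred [0.56254718 0.15655927 0.12923665]
0 corner jig y,z [121.7 139.2]
0.2 corner jig y,z [138.7 128.7]
0.4 corner jig y,z [153.4 115.1]
0.6 corner jig y,z [165.   98.8]
0.7 corner jig y,z [169.5  89.9]
0.8 corner jig y,z [173.2  80.5]
0.9 corner jig y,z [175.8  70.9]
1.0 corner jig y,z [177.5  61. ]
1.03 corner jig y,z [177.8  58. ]
1.08 corner jig y,z [178.2  53. ]
tcp jig 0.0378050324257595 96.3525433670352
```

View pics/w13.png

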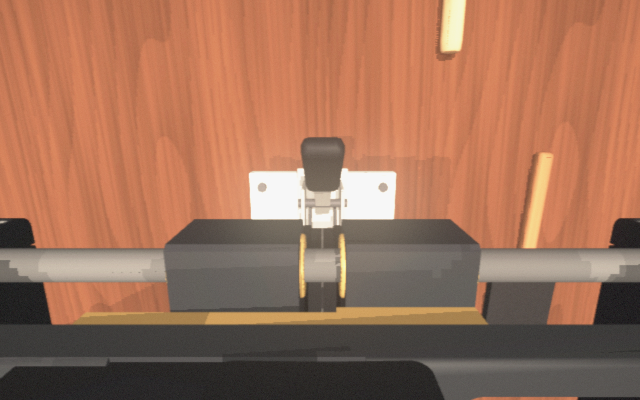

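View pics/s13.png

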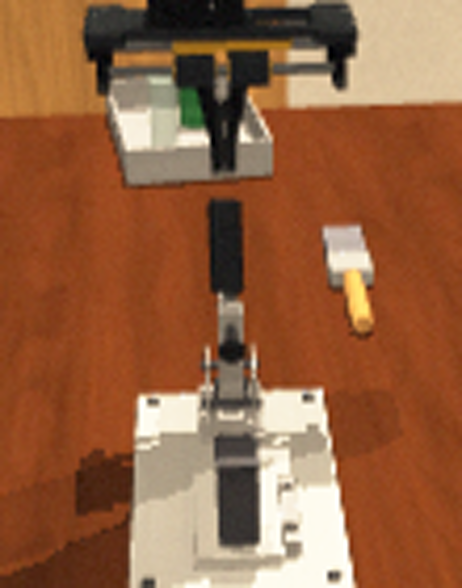

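Request:
drive_tool(
  increments="0 20 0 0 255; 0 25 0 0 255; 0 15 0 0 255; 0 0 0 0 255; 0 2 6 0 255; 0 2 4 0 255; 0 1.5 3 0 255; 0 1.5 3 0 255; 0 1.3 2.1 0 255; 0 1.3 2.1 0 255; 0 1.3 2.1 0 255; 0 1.3 2.1 0 255",
)

```text
time: 28.7
position: [0.5622, 0.1553, 0.1337]
tool_rot: [-1.571, 0.025, -0.025]
ft_force: [0.4, -0.6, -0.1]
grip_width: 0.007
```

```bash
python3 - <<'E'
from h import *
s,R=st()
dt=get_image("top"); ds=get_image("side")
crop(ds,"s14.png",250,100,360,240,4.2)
E
```

```text
t 28.7 p [0.5622 0.1553 0.1337] F [ 0.45 -0.59 -0.07] grip 0.007
R [[0.9995, 0.0001, 0.0323], [-0.0323, -0.0001, 0.9995], [0.0001, -1.0, -0.0001]]
```

View pics/s14.png

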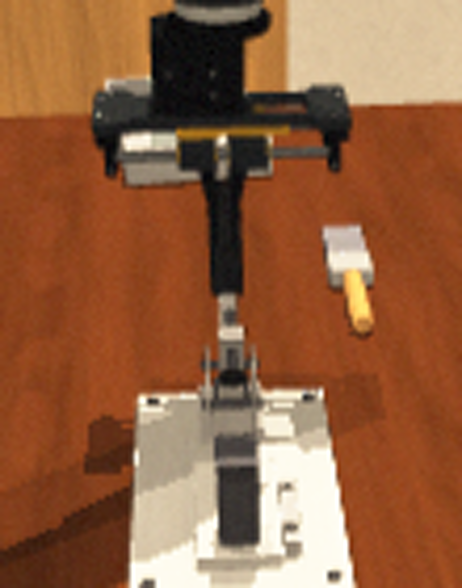

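Request:
drive_tool(
  increments="0 3.3 4.5 0 255; 0 3.5 4.4 0 255; 0 3.7 4.2 0 255; 0 4 4 0 255; 0 4 3.9 0 255; 0 4 3.1 0 255; 0 4 3 0 255; 0 4.2 2.8 0 255; 0 4.2 2.7 0 255; 0 0 0 0 255",
)

```text
time: 30.05
position: [0.5629, 0.1882, 0.0984]
tool_rot: [-1.571, 0.025, -0.024]
ft_force: [0.3, 0.3, -0.3]
grip_width: 0.007
```

```bash
python3 - <<'E'
from h import *
s,R=st()
p=s["position"][:2]-O; print("tcp jig",p@np.array([-np.sin(YA),np.cos(YA)])*1e3)
dt=get_image("top"); ds=get_image("side")
crop(ds,"s15.png",250,100,360,240,4.2); crop(dt,"t15.png",230,190,370,260,5.5)
E
```

```text
t 30.05 p [0.5629 0.1882 0.0984] F [ 0.25  0.31 -0.34] grip 0.007
R [[0.9995, -0.0007, 0.0317], [-0.0317, 0.0001, 0.9995], [-0.0007, -1.0, 0.0001]]
tcp jig 155.6588506501699
```

View pics/s15.png

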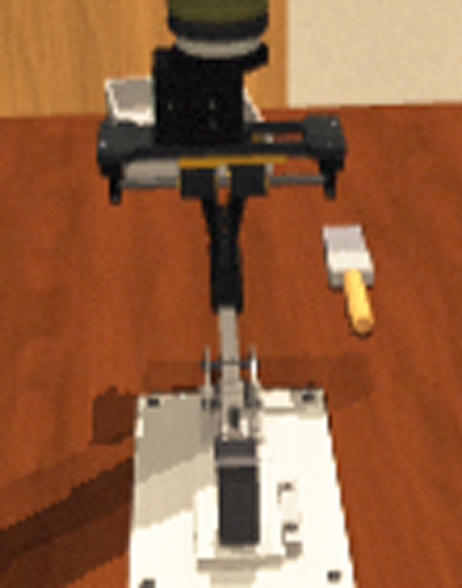

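Request:
drive_tool(
  increments="0 3 1.5 0 255; 0 3 1.5 0 255; 0 3 1.4 0 255; 0 3 1.3 0 255; 0 3 1.2 0 255; 0 3 1.1 0 255; 0 0 0 0 255",
)

```text
time: 31.02
position: [0.5637, 0.1959, 0.0811]
tool_rot: [-1.571, 0.025, -0.026]
ft_force: [-0.5, -0.7, 3.6]
grip_width: 0.006
```

Request:
drive_tool(
  increments="0 2.5 0.8 0 255; 0 2.5 0.7 0 255; 0 2.5 0.6 0 255; 0 2.5 0.5 0 255; 0 0 0 0 255",
)

```text
time: 31.65
position: [0.5638, 0.1988, 0.0713]
tool_rot: [-1.57, 0.025, -0.026]
ft_force: [-0.5, -1.7, 5.0]
grip_width: 0.003
```

Request:
drive_tool(
  increments="0 2.5 0.5 0 255; 0 2.5 0.4 0 255; 0 2 0.3 0 255; 0 0 0 0 255; 0 0 0 0 255",
)

```text
time: 32.28
position: [0.5636, 0.2001, 0.0638]
tool_rot: [-1.57, 0.025, -0.025]
ft_force: [-0.1, 1.7, 2.8]
grip_width: 0.007
```

Request:
drive_tool(
  increments="0 1 0 0 255; 0 1 0 0 255; 0 1 0 0 255; 0 1 0 0 255; 0 0 0 0 255; 0 0 0 0 255",
)

```text
time: 33.02
position: [0.563, 0.199, 0.0594]
tool_rot: [-1.572, 0.027, -0.024]
ft_force: [0.4, -0.1, 0.5]
grip_width: 0.009
```

Request:
drive_tool(
  increments="0 1 0 0 255; 0 1 0 0 255; 0 0 0 0 255; 0 0 0 0 255",
)

```text
time: 33.52
position: [0.5636, 0.1996, 0.0578]
tool_rot: [-1.571, 0.025, -0.025]
ft_force: [-0.9, 0.7, -0.0]
grip_width: 0.007
```

Request:
drive_tool(
  increments="0 1 0 0 255; 0 1 0 0 255; 0 1 0 0 255; 0 0 0 0 255; 0 0 0 0 255",
)

```text
time: 34.15
position: [0.5636, 0.1997, 0.0549]
tool_rot: [-1.571, 0.025, -0.025]
ft_force: [0.4, 0.1, 0.4]
grip_width: 0.002
```

```bash
python3 - <<'E'
from h import *
s,R=st()
ds=get_image("side"); crop(ds,"s16.png",250,100,360,240,4.2)
E
```

```text
t 34.15 p [0.5636 0.1997 0.0549] F [0.36 0.06 0.45] grip 0.002
R [[0.9995, -0.0, 0.0321], [-0.0321, -0.0001, 0.9995], [-0.0, -1.0, -0.0001]]
```

View pics/s16.png

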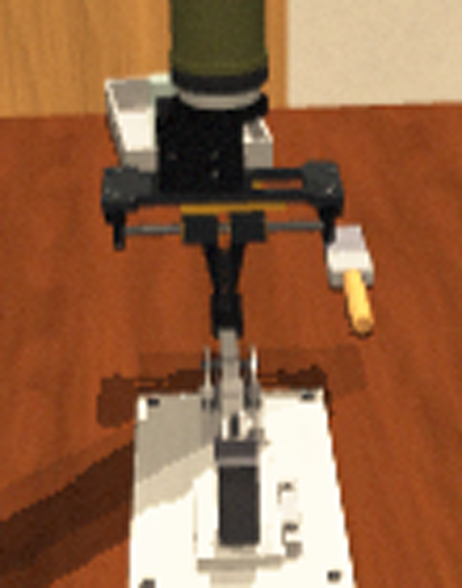

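Request:
drive_tool(
  increments="0 0.7 0 0 255; 0 0.7 0 0 255; 0 0.5 0 0 255; 0 0 0 0 255; 0 0 0 0 255",
)

```text
time: 34.83
position: [0.5637, 0.1997, 0.0541]
tool_rot: [-1.571, 0.025, -0.026]
ft_force: [-1.9, -1.0, 7.1]
grip_width: 0.003
```

Request:
drive_tool(
  increments="0 -10 0 0 255; 0 -40 0 0 255; 0 -50 0 0 255; 0 -50 0 0 255; 0 -50 0 0 255; 0 -30 -10 0 255; 0 0 -40 0 255; 0 0 -50 0 255; 0 0 -50 0 255; 0 0 -50 0 255; 0 0 -40 0 255; 0 0 -30 0 255; 0 0 0 0 255; 0 0 0 0 255",
)

```text
time: 36.58
position: [0.555, -0.0688, 0.2833]
tool_rot: [-1.57, 0.024, -0.024]
ft_force: [0.1, 0.1, -0.1]
grip_width: 0.003
```

```bash
python3 - <<'E'
from h import *
s,R=st()
dw=get_image("wrist"); cv2.imwrite("pics/w17.png",dw["img"][:,:,::-1]); np.savez("w17.npz",**dw)
ds=get_image("side"); crop(ds,"s17.png",250,130,360,260,4.2)
dt=get_image("top"); crop(dt,"t17.png",170,140,430,270,3)
E
```

```text
t 36.575 p [ 0.555  -0.0688  0.2833] F [ 0.1   0.12 -0.13] grip 0.003
R [[0.9995, 0.0004, 0.0309], [-0.0309, 0.0008, 0.9995], [0.0003, -1.0, 0.0008]]
```

View pics/w17.png

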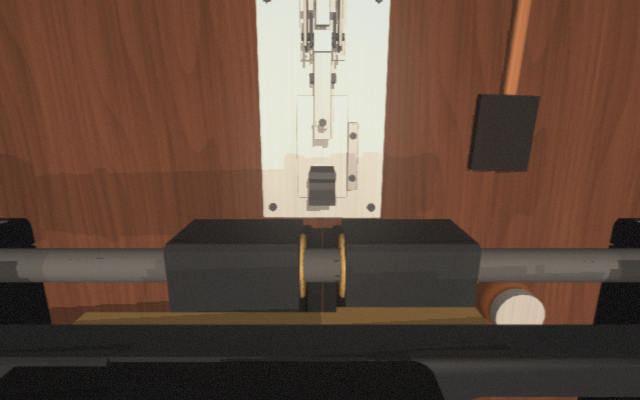

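View pics/s17.png

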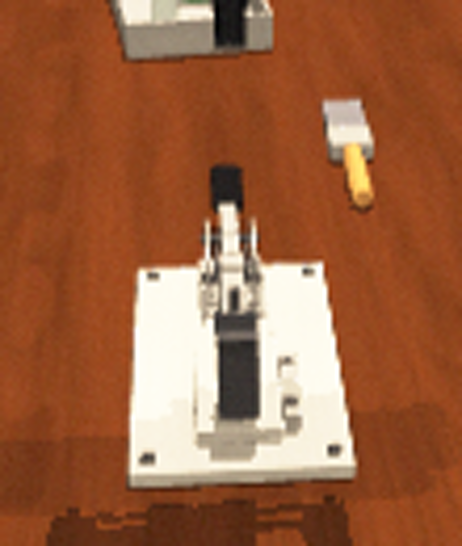

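View pics/t17.png

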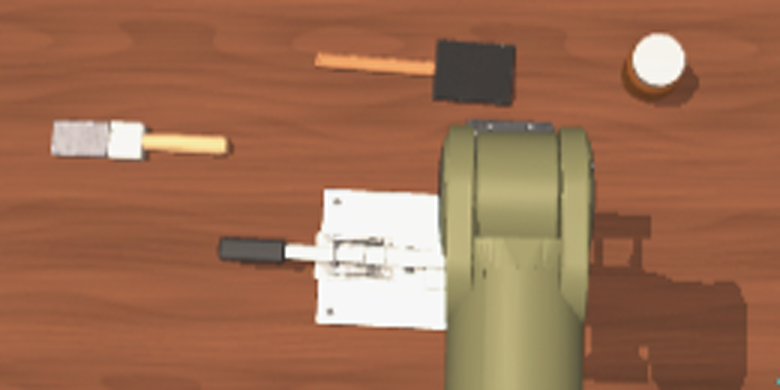

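```bash
python3 - <<'E'
from h import *
d=dict(np.load("w17.npz")); crop(d,"w17c.png",250,70,400,225,3.8)
g=get_image("side"); ds=g
for th in (0.97,1.08): print(th,[proj(ds,hp(th,a,7)).round(1).tolist() for a in (55,130)])
E
```

```text
0.97 [[304.1, 176.0], [303.4, 165.0]]
1.08 [[304.1, 177.4], [303.5, 168.4]]
```

View pics/w17c.png

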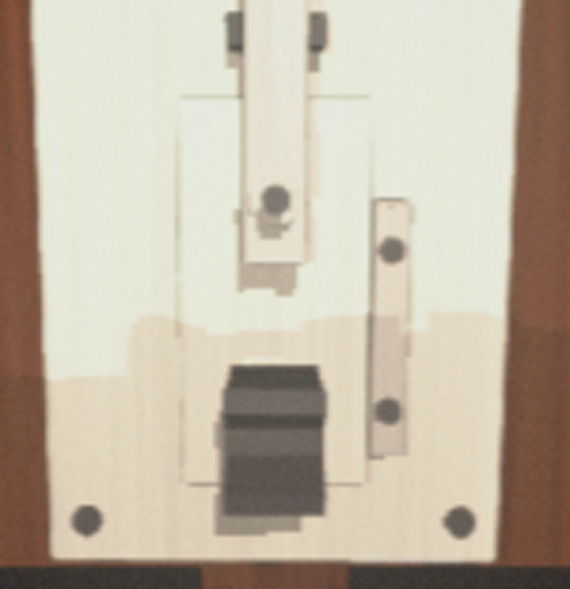

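```bash
python3 - <<'E'
from h import *
d=dict(np.load("w17.npz"))
def J(u,z):
    p=onz(d,u,z)[:2]-O; return np.round([p@np.array([np.cos(YA),np.sin(YA)])*1e3,p@np.array([-np.sin(YA),np.cos(YA)])*1e3],1)
for n,u,z in (("noseL",(297.4,95.5),.022),("noseR",(347.4,95.5),.022),("rearL",(299,197.4),.022),("rearR",(345.8,197.4),.022),("fence far L",(347.9,122.6),.026),("fence near L",(347,190),.026),("plate FL",(263.5,217),.012),("plate FR",(380.3,217),.012)): print(n,J(u,z))
E
```

```text
noseL [-28.2 -21.6]
noseR [ 29.1 -21.5]
rearL [ -27.9 -142. ]
rearR [  29.5 -141.9]
fence far L [ 30.  -51.7]
fence near L [  30.5 -131.7]
plate FL [ -74.2 -170.4]
plate FR [  74.7 -170. ]
```

```bash
python3 - <<'E'
from h import *
print(workorder.close_job())
E
```

```text
the job is handed in; nothing more can be done
None
```

The rod rest is clamped home on the jig and the job is handed in at about 37 s of robot time. No verdict came back.

**What I did:**
1. I gripped the rest by its column, set it on the plate with the nose towards the stop, and slid it home.
2. I pressed it against the stop screw and fence together. The wrist force peaked at about 15 N towards the fence and 16 N towards the stop.
3. I eased the pressure off, opened the fingers and lifted clear.
4. I pushed the handle down along its arc. It took at most about 5 N on the way down, then snapped over centre and stayed there.
5. I touched the handle lightly at its end stop (about 7 N), then moved the arm clear.

**Last checks from the images:**
- **Rest:** the nose measured about 30 mm past the fence's far end, which puts it at the stop. The foot is within about 1 mm of the fence and parallel to it.
- **Clamp:** the handle stays down at its end and the bar lies level over the foot.
- **Bystanders:** I saw no movement of the jar, paddle or brush in the last top view, but did not measure it.

**Not confirmed:**
- **Contact forces:** the stop and fence forces could only be judged from the wrist force, so friction may have lowered them somewhat.
- **Pad force:** it was not measured, only inferred from the locked handle.
- **Nose position:** in absolute terms it read y −21.6 mm, but fence points read about 1.7 mm low in the same view, so I relied on the relative −20 mm.

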